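# Slide the battery module home in the service dock and start the test

### The arm

A 6-joint arm with a two-finger parallel gripper is mounted at the origin on a cart in front of the work surface, level with it; the furniture and walls round the work are solid. World frame = base frame: x ahead of the robot, y to its left, z up, the work surface at z = 0. Lengths are in m, angles in rad, forces in N, time in s.
With the tool pointing down it reaches from about 0.275 to 0.825 m from the base axis. Payload 4.9 kg.
Tool frame: the origin (TCP) lies midway between the tips of the shut fingers; the grasp point (between the pads) lies 19 mm behind it (grip_point_offset is the distance from the TCP to the grasp point, in m); z points along the fingers, y is the line along which they close (so a half turn about z gives the same grasp; the last joint's range is limited). The gripper opens to 85 mm and grips with 20 to 120 N. Pads are 22 mm wide; open, the fingers measure 114 mm over their backs; the gripper's body (76 mm by 85 mm) begins 54 mm behind the grasp point. The pads swing forward as they close: fully open they stand 13 mm farther back than shut.
Start: joints at [-1.268, 0.326, -0.193, 1.052, 0, 1.437], TCP at [0.233, -0.498, 0.231] pointing down, gripper open.
Joint ranges: [-2.65, 2.65], [-0.97, 1.79], [-1.3, 1.35], [-1.93, 2.1], [-1.47, 1.37], [-3.14, 3.14]. Speed limits (rad/s): [2.57, 2.57, 3.14, 3.14, 3.14, 3.14].

### API

Orientations are given as a rotation vector (axis times angle).
In Python, from cell import * gives the robot as it stands. Calls block until the motion is done:
- movep(position, orientation): joint-space move of the TCP to a pose.
- move_l(position, velocity=0.15, rot=None, until_force=None): straight line of the TCP; rot=None keeps the orientation; velocity is the mean speed in m/s. With until_force (N) it stops when the force on the tool has changed by that much, and returns True; else False.
- set_joints(angles): joint-space move.
- let_go() and grab(newtons=None): open the fingers fully, or close them until they stop; newtons is the grip in N (None keeps the last).
- sleep(seconds).
- ik(position, orientation): joint angles nearest the present ones, or None.
- get_state(): the state.
- grab_frame(name): name is "side" or "top" or "wrist"; returns a dict with "img" (420x560x3 uint8, red, green, blue), "fx", "fy", "cx", "cy" (pixels), "k1" (the pictures are not rectified: a ray, as slopes to the right and down, at radius r is drawn at 1 + k1 r^2 times it, then the intrinsics apply), "cam_to_world" (4x4, takes a point from camera to world coordinates); the wrist camera has in their place "T_tool_cam" (4x4, takes a point from camera to tool coordinates, whose origin is the TCP and whose axes are the flange's). Camera axes: x right, y down, z forward; pixel columns grow to the right and rows downward; lengths in m; the calibration is good to about 2 mm. A picture is of the moment at which its call begins: read the wrist's pose just before it. There is no depth.
A pose or a line that the arm cannot do raises MotionError and nothing moves.
- sign_off(): hands the job in; it is judged then, once.
Trained networks look in the newest picture that a camera, given by its name, has taken for a name from the list of things; names that differ only in an ending like _2 or _b are one class to them, and where a whole thing is asked for, a point or a joint stands for the part that bears it (a point fixed in the world has none). Each returns a list of dicts, best first, with "score" (0 to 1); they miss things now and then, are a little off and sometimes report something else, mostly with a low value. They report only what shows in the picture. A call takes as long as a camera call.
- spot_in(camera, name): "centre" ([column, row] in pixels, amid what is visible of it).
- silhouettes(camera, name): "mask" (420x560 bool, what is visible of it) and "centre" ([column, row] in pixels, amid what is visible of it).
- tip_of(camera, name): "centre" ([column, row] in pixels: a listed point, or the origin of a listed thing).
The state is a dict: "clock": time; "q": joint angles; "joint_velocities": joint speeds; "tau": joint torques, N m; "position": TCP position; "eef_rot": TCP orientation; "contact_force": force on the tool from outside, world axes, zero at the start; "wrist_torque": the same for the moment, N m; "finger_gap": opening from 0.0 (shut) to 1.0 (fully open); "grasp_force": force on a finger pad.
Only numpy, scipy, OpenCV 4.12 (cv2) and the standard library are available. Lean on these libraries where they do the work, as an engineer would, in place of code of your own. Each camera call takes 0.05 s, during which the arm holds its last target. There are 200 camera calls.

### The job

Slide the tall, heavy battery module along the bench into the service dock until it is fully home against the dock's sprung contacts and the side catch has snapped into the groove in its side, then press the dock's start button all the way down and let go. Push the module low, near its foot, so that it stays upright and slides; do not lift it or tip it over. Leave the other things on the bench where they are, and do not press the button before the module is home.

Things in the scene. Friction and masses are not known exactly. Their poses are not given: they have to be found in the camera images.
- battery: Battery module, origin under its middle: upright black case, grey lid, 60 mm deep (x), 112 wide (y), 118 high, black strap handle arching to 136. The +x face (two brass strips) enters the dock first; push the -x face (paper label). Loose on the bench, 0.7 to 1.0 kg, slides at 3 to 8 N, tips forward if pushed higher than about 40 mm. A groove 10 mm deep runs up each side, x = 0 to +16 mm.
- battery_mid (a point): Centre of the battery module, half-way up: 59 mm above its underside; same axes as the module (x towards the brass strips, z up).
- dock: Battery service dock, fixed to the bench. Origin on the bench, mid-bay, at the face of two rubber stop buffers; +x is the way the module goes in, z up. Guide rails 40 mm high, inner faces at y = -58 and +58 mm, x = -50 to 0, then flaring at 35 degrees to y = -84 and +84 at x = -85. No floor: the module slides on the bench. Behind: grey case, x = 10 to 78, y = -105 to +105, 78 high.
- bay_home (a point): Where the module's centre is when home: dock frame (-30, 0, 59) mm, the module's x along the dock's x. Held by the catch, it may rest up to 3 mm short of this.
- catch (a joint): Sprung catch in the +y rail: steel wedge at dock x = -30 to -16, z = 11 to 33 mm, standing 9 mm into the bay. Value in m: 0 out (at rest), up to 0.012 pushed back. The module's leading corner pushes it back up to 9 mm (adds about 6 N to the push); it snaps into the side groove about 2 mm before the buffers and then keeps the module in.
- pin_near (a joint): Brass spring contact at dock y = -20 mm, z = 30 mm, tip 6 mm in front of the buffers. Value in m: 0 free, 0.003 to 0.006 with the module home (about 1.5 N).
- pin_far (a joint): The same spring contact at dock y = +20 mm.
- start_top (a point): Centre of the top of the grey round start button, 28 mm across, on top of the dock's case near its +y end (dock frame x = 44, y = 70 mm), 96 mm above the bench; it is pressed straight down.
- start (a joint): Start button travel in m: 0 up, 0.006 fully down (about 5 N); it springs back.
- bottle: White solvent bottle, 65 mm across, 124 mm tall, on the bench beside the dock; bystander. Origin under its centre.
- dish: Steel dish of screws, 85 mm across, 18 mm high; bystander. Origin under its centre.
- tub: Flux tub with black lid, 47 mm across, 29 mm high; bystander. Origin under its centre.
- adapter: Black power adapter, 50 x 108 x 31 mm, behind the dock; bystander. Origin under its centre.
- drive: Flat black drive, 70 x 100 x 8 mm; bystander. Origin under its centre.

How it is judged:
By the outcome, as a careful person would: the job done as asked, in the order asked, and still so for the second after the job is handed in, with the robot touching nothing.
It also fails if it takes over 48 s, if anything falls off the work surface, if the arm or the gripper's body presses on something with over 40 N, if the wrist force passes 120 N, or if a joint passes its speed limit or range.

## Working session

There is one attempt and no reset: what is moved stays moved. The work goes in short steps, each a Python script; the robot and the scene stay as the last script left them, time stands still between calls to the robot, and variables do not carry over. Pictures are saved under pics/ and viewed, at most 10 in all, crops included, and the job is handed in when it is done.

```bash
mkdir -p pics
cat > h.py <<'E'
from cell import *
import numpy as np, cv2
def save(f,n): cv2.imwrite(f'pics/{n}.png',cv2.cvtColor(f['img'],cv2.COLOR_RGB2BGR))
def ray(f,px):
    s=((px[0]-f['cx'])/f['fx'],(px[1]-f['cy'])/f['fy']); u=np.array(s)
    for _ in range(20): u=np.array(s)/(1+f['k1']*(u@u))
    T=np.array(f['cam_to_world']); return T[:3,3],T[:3,:3]@np.array([u[0],u[1],1])
def onz(f,px,z):
    o,d=ray(f,px); return o+d*(z-o[2])/d[2]
def proj(f,P):
    T=np.linalg.inv(np.array(f['cam_to_world'])); p=T[:3,:3]@np.array(P)+T[:3,3]
    u=p[:2]/p[2]; u=u*(1+f['k1']*(u@u)); return np.array([f['fx']*u[0]+f['cx'],f['fy']*u[1]+f['cy']])
E
python3 - <<'E'
from h import *
Z=dict(battery=0,battery_mid=.059,dock=0,bay_home=.059,start_top=.096,bottle=0,dish=0,tub=0,adapter=0,drive=0,catch=.03,pin_near=.03,pin_far=.03)
for c in ('side','top'):
    f=grab_frame(c); save(f,c+'0'); print(c,np.array(f['cam_to_world'])[:3,3].round(3))
    for n,z in Z.items():
        for d in tip_of(c,n)[:2]:
            print(n,round(d['score'],2),np.round(d['centre'],1),onz(f,d['centre'],z).round(4))
print(get_state()['clock'])
E
```

```text
side [ 0.232 -1.077  0.671]
battery 0.94 [277.6 242. ] [ 0.5214 -0.1177  0.    ]
battery_mid 0.76 [282.5 220.9] [ 0.5347 -0.1132  0.059 ]
dock 0.77 [290.6 275.1] [ 0.5122 -0.258   0.    ]
dock 0.15 [326.6 316.3] [ 0.5427 -0.4087  0.    ]
bay_home 0.52 [281.7 220.3] [ 0.5336 -0.1099  0.059 ]
start_top 0.66 [331.3 246.8] [ 0.5883 -0.3031  0.096 ]
start_top 0.19 [230. 186.] [0.4312 0.0395 0.096 ]
bottle 0.8 [347. 248.] [ 0.6845 -0.1893  0.    ]
dish 0.97 [228.  293.6] [ 0.3597 -0.2844  0.    ]
dish 0.55 [328.1 315.5] [ 0.5466 -0.4073  0.    ]
tub 0.48 [353.7 269.9] [ 0.6629 -0.278   0.    ]
adapter 0.88 [323.9 316.3] [ 0.5373 -0.4073  0.    ]
drive 0.77 [228.7 189.6] [0.4557 0.2025 0.    ]Traceback (most recent call last):
  File "<stdin>", line 6, in <module>
ValueError: it knows: adapter, battery, battery_mid, bay_home, bottle, dish, dock, drive, start_top, tub
```

View pics/side0.png

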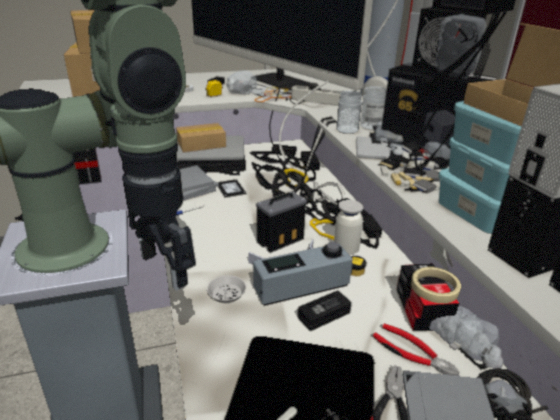

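The side view shows the battery upright at about (280,222), with its brass strips facing the camera. The dock is in front of it at (300,270), so it pushes towards -y. The button is at (331,250), the dish at (227,290), the bottle at (349,228), the tub at (357,265) and the adapter at (324,310).

Run:
```python
from h import *
Z=dict(battery=0,battery_mid=.059,dock=0,bay_home=.059,start_top=.096,bottle=0,dish=0,tub=0,adapter=0,drive=0)
f=grab_frame('top'); save(f,'top0'); print(np.array(f['cam_to_world'])[:3].round(3))
for n,z in Z.items():
    for d in tip_of('top',n)[:2]:
        print(n,round(d['score'],2),np.round(d['centre'],1),onz(f,d['centre'],z).round(4))
for n in('battery','dock'):
    for d in silhouettes('top',n)[:1]:
        c=max(cv2.findContours(d['mask'].astype('uint8'),0,2)[0],key=cv2.contourArea)
        print(n,cv2.minAreaRect(c),cv2.approxPolyDP(c,4,True)[:,0].tolist())
big=cv2.resize(cv2.imread('pics/top0.png')[90:370,130:480],None,fx=2.2,fy=2.1,interpolation=cv2.INTER_CUBIC); cv2.imwrite('pics/topc.png',big)
print(get_state()['clock'])
```

```text
[[ 0.002 -0.996  0.088  0.447]
 [-1.    -0.001  0.007 -0.103]
 [-0.007 -0.088 -0.996  0.95 ]]
battery 0.61 [290.3 216.7] [ 0.52   -0.1144  0.    ]
battery_mid 0.59 [293.4 208.2] [ 0.5355 -0.121   0.059 ]
bay_home 0.93 [341.5 214.8] [ 0.5201 -0.2342  0.059 ]
start_top 0.59 [374.2 178.8] [ 0.5993 -0.304   0.096 ]
bottle 0.85 [319.  153.8] [ 0.6807 -0.1874  0.    ]
bottle 0.32 [160.5 238.9] [0.4637 0.2107 0.    ]
dish 0.89 [357.9 286.5] [ 0.3475 -0.2813  0.    ]
tub 0.62 [356.5 160.1] [ 0.6645 -0.2826  0.    ]
tub 0.17 [358.4 283.6] [ 0.3545 -0.2827  0.    ]
adapter 0.64 [406.9 207.8] [ 0.5429 -0.4073  0.    ]
drive 0.8 [163.5 240. ] [0.461 0.203 0.   ]
drive 0.26 [357.9 160.1] [ 0.6645 -0.2861  0.    ]
battery ((291.418212890625, 207.85528564453125), (52.451866149902344, 28.48831558227539), 69.27444458007812) [[295, 180], [271, 189], [287, 236], [312, 227]]
dock ((369.7029724121094, 213.5297088623047), (90.74739074707031, 38.10992431640625), 84.2894058227539) [[359, 169], [352, 175], [350, 208], [355, 211], [353, 236], [360, 257], [391, 257], [384, 170]]
1.2
```

View pics/top0.png

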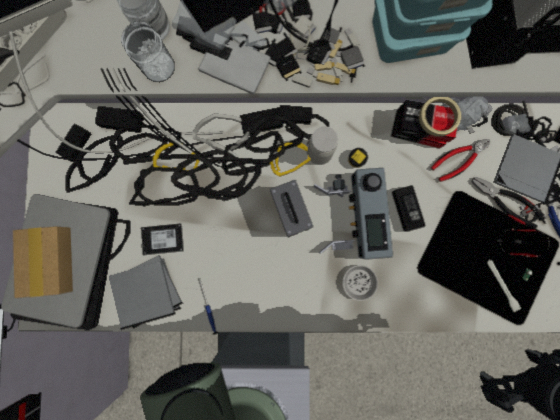

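```bash
cat >> h.py <<'E'
def R2(a): return np.array([[np.cos(a),-np.sin(a)],[np.sin(a),np.cos(a)]])
def W(pose,p): # pose x,y,yaw ; p local xyz
    q=R2(pose[2])@np.array(p[:2])+pose[:2]; return np.array([q[0],q[1],p[2]])
BAT=[[(.03*a,.056*b,.118) for a,b in((1,1),(1,-1),(-1,-1),(-1,1))],[(.03*a,.056*b,0) for a,b in((1,1),(1,-1),(-1,-1),(-1,1))]]
DOCK=[[(x,y,.078) for x,y in((.01,-.105),(.078,-.105),(.078,.105),(.01,.105))],[(x,y*s,.04) for s in(1,) for x,y in((0,.058),(-.05,.058),(-.085,.084))],[(x,-y,.04) for x,y in((0,.058),(-.05,.058),(-.085,.084))],[(.044+.014*np.cos(t),.07+.014*np.sin(t),.096) for t in np.linspace(0,6.28,16)]]
def overlay(f,items,n,x0,x1,y0,y1,k):
    im=cv2.resize(cv2.cvtColor(f['img'],cv2.COLOR_RGB2BGR)[y0:y1,x0:x1],None,fx=k,fy=k,interpolation=cv2.INTER_CUBIC)
    for pose,polys,col in items:
        for i,pl in enumerate(polys):
            pts=np.array([(proj(f,W(pose,p))-[x0,y0]+.5)*k for p in pl]).astype(int)
            cv2.polylines(im,[pts],len(pl)>3,col,1)
    cv2.imwrite(f'pics/{n}.png',im)
E
python3 - <<'E'
from h import *
from scipy.optimize import least_squares as L
f=grab_frame('top')
def fit(loc,pix,x0):
    r=L(lambda x:np.concatenate([proj(f,W(x,p))-q for p,q in zip(loc,pix)]),x0); print(r.x.round(4),r.fun.round(1)); return r.x
# battery lid: local corners in image; +x face is to the right (-y world)
b=fit(BAT[0],[(295,180),(312,227),(287,236),(271,189)],[.53,-.12,-1.3])
d=fit(DOCK[0]+[(.044,.07,.096)],[(362,257),(391,257),(384,170),(358,169),(374.2,178.8)],[.52,-.26,-1.57])
overlay(f,[(b,BAT,(0,255,0)),(d,DOCK,(0,0,255))],'ov1',250,430,140,275,4.4)
np.save('b.npy',b);np.save('d.npy',d)
print('bay',W(d,(-.03,0,.059)),'btn',W(d,(.044,.07,.096)),get_state()['clock'])
E
```

```text
[ 0.5304 -0.115  -1.2304] [ 0.5 -0.3  0.6  0.3 -0.2  0.4 -1.  -0.4]
[ 0.523  -0.2619 -1.5345] [-0.6  1.6  0.2  0.6  1.9 -3.2 -1.3 -1.2 -0.3  2.1]
bay [ 0.52193316 -0.23188873  0.059     ] btn [ 0.59457086 -0.30330137  0.096     ] 1.25
```

View pics/ov1.png

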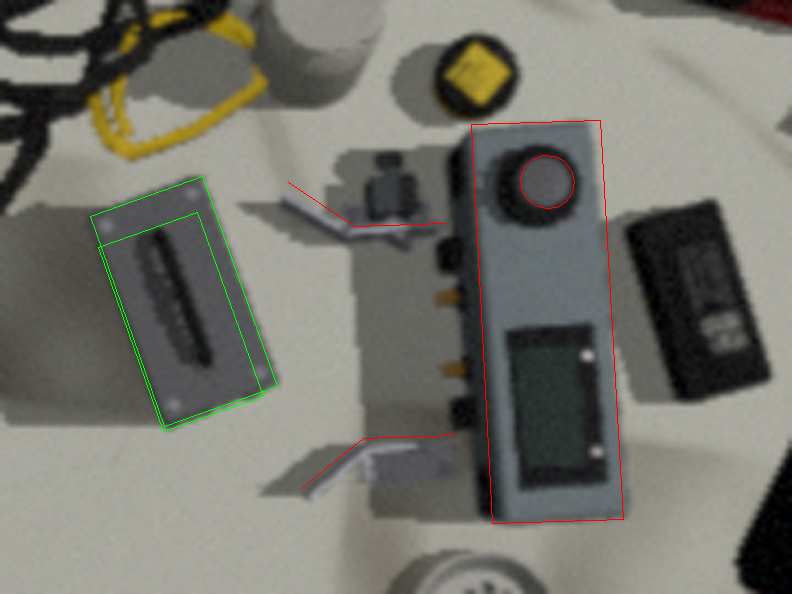

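```bash
cat >> h.py <<'E'
from scipy.spatial.transform import Rotation as Ro
T0=np.deg2rad(40)
def rv(yaw,s=1,t=T0):
    fw=np.array([np.cos(yaw),np.sin(yaw),0]);up=np.array([0,0,1.])
    z=fw*np.sin(t)-up*np.cos(t); x=s*(fw*np.cos(t)+up*np.sin(t)); y=np.cross(z,x)
    return Ro.from_matrix(np.c_[x,y,z]).as_rotvec()
def wrist():
    s=get_state(); f=grab_frame('wrist'); T=np.eye(4); T[:3,:3]=Ro.from_rotvec(s['eef_rot']).as_matrix(); T[:3,3]=s['position']
    f['cam_to_world']=T@np.array(f['T_tool_cam']); return f
E
python3 - <<'E'
from h import *
f=wrist(); print(np.array(f['T_tool_cam']).round(3),f['fx'])
b=np.load('b.npy');d=np.load('d.npy');d[:]=[.520,-.262,-1.50]
for s in(1,-1):
    for nm,P,yaw,z in(('hi',b,b[2],.25),('lo',b,b[2],.005),('home',[*W(d,(-.03,0,0))[:2],d[2]],d[2],.005)):
        p=W(P,(-.06,0,z)); q=ik(p,rv(yaw,s)); print(s,nm,p.round(3),None if q is None else np.round(q,2))
print(np.round(ik(W(d,(.044,.07,.15)),rv(d[2],1,0)),2), get_state()['clock'])
E
```

```text
[[-0.001 -0.962 -0.272  0.069]
 [ 1.    -0.001 -0.002  0.001]
 [ 0.001 -0.272  0.962 -0.142]
 [ 0.     0.     0.     1.   ]] 327.57478135263824
1 hi [ 0.51  -0.058  0.25 ] [ 0.11  0.18 -0.55  0.66 -0.68 -1.86]
1 lo [ 0.51  -0.058  0.005] [ 0.11  0.59 -0.78  0.02 -0.68 -1.86]
1 home [ 0.514 -0.172  0.005] [-0.1   0.63 -0.67  0.13 -0.69 -1.8 ]
-1 hi [ 0.51  -0.058  0.25 ] [ 0.11  0.18 -0.55  0.66 -0.68  1.28]
-1 lo [ 0.51  -0.058  0.005] [ 0.11  0.59 -0.78  0.02 -0.68  1.28]
-1 home [ 0.514 -0.172  0.005] [-0.1   0.63 -0.67  0.13 -0.69  1.35]
[-0.58  0.6   0.02  1.   -0.   -2.22] 1.3
```

Run:
```python
from h import *
b=np.load('b.npy');d=np.array([.520,-.262,-1.50])
movep(W(b,(-.09,0,.27)),rv(b[2],-1))
f=wrist(); save(f,'w1')
for n,z in dict(battery=0,battery_mid=.059,bay_home=.059,start_top=.096).items():
    for e in tip_of('wrist',n)[:1]: print(n,round(e['score'],2),np.round(e['centre'],1),onz(f,e['centre'],z).round(4))
overlay(f,[(b,BAT,(0,255,0)),(d,DOCK,(0,0,255))],'w1o',0,560,0,420,1.4)
print(get_state()['clock'],get_state()['contact_force'])
```

```text
battery 0.9 [268.4  85.5] [ 0.5257 -0.1155  0.    ]
battery_mid 0.39 [315.6 192.2] [ 0.628  -0.2132  0.059 ]
bay_home 0.86 [236.  180.9] [ 0.5186 -0.2257  0.059 ]
start_top 0.64 [270.1 240.7] [ 0.592  -0.3004  0.096 ]
3.525 [-0.25963014  0.11597669  0.41642538]
```

View pics/w1o.png

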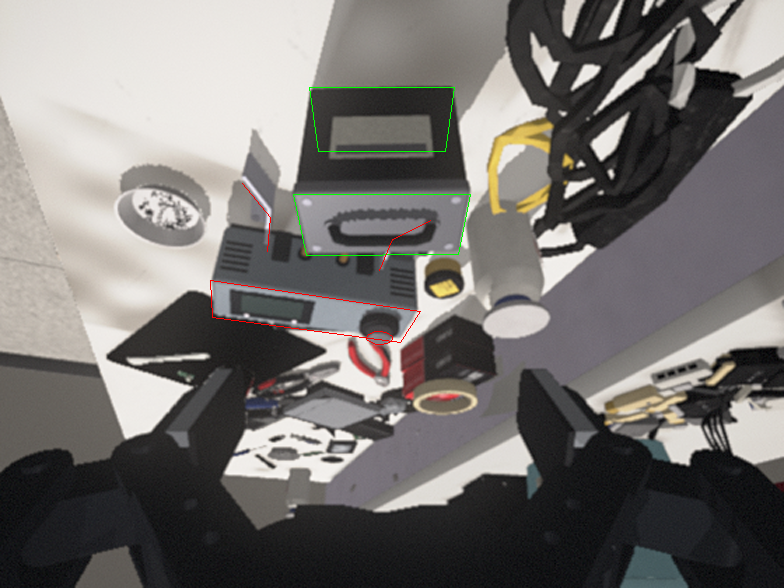

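The wrist view confirms the battery model: lid at about (380,225) in the overlay, and the outline fits. The dock model fits to within about 2 mm, with the left rail edge and case top lining up. Next I go down behind the module, make contact, and push it to the bay mouth while turning it square.

Run:
```python
from h import *
b=np.load('b.npy');d=np.array([.520,-.262,-1.50]);np.save('d.npy',d)
move_l(W(b,(-.08,0,.005)),.2)
h=move_l(W(b,(-.02,0,.005)),.04,until_force=2.0)
s=get_state(); p=np.array(s['position'])
o=R2(b[2]).T@(p[:2]-b[:2]); print('contact',h,o.round(4),s['contact_force'],s['clock'])
off=np.array([o[0],0,.005]); np.save('off.npy',off)
bc=b.copy(); end=np.array([*W(d,(-.090,.003,0))[:2],d[2]])
for k in range(1,6):
    P=bc+(end-bc)*k/5
    move_l(W(P,off),.06,rot=rv(P[2],-1)); print(np.round(get_state()['contact_force'],1))
print(get_state()['clock'])
f=grab_frame('top')
overlay(f,[(end,BAT,(0,255,0)),(d,DOCK,(0,0,255))],'ov2',250,430,140,275,4.4)
for e in silhouettes('top','battery')[:1]: print(e['score'],e['centre'])
print(proj(f,W(end,(0,0,.118))))
```

```text
contact True [-0.0286 -0.0002] [0.64538763 0.11824726 0.02204382] 6.1583
[-0.2 -0.6 -0.4]
[ 1.   0.3 -0.5]
[-0.1 -0.5  0.3]
[0.  0.3 0.3]
[-0.1  4.5 -0.4]
7.8417
0.76 [314.4, 213.3]
[317.13964864 214.12902902]
```

View pics/ov2.png

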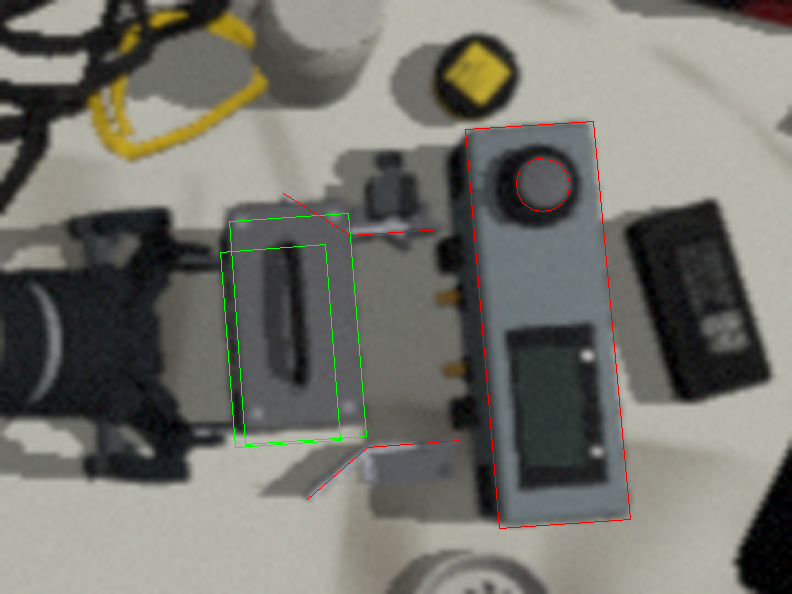

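The module is flush on both fingers at the mouth of the bay. Its lid spans (228..362, 210..430) in the crop, about 3-4 mm towards the catch side and nearly square, so I'll push on into the bay.

Run:
```python
from h import *
d=np.load('d.npy');off=np.load('off.npy')
for x,y in((-.075,-.001),(-.06,-.002),(-.045,-.001)):
    P=np.array([*W(d,(x,y,0))[:2],d[2]]); h=move_l(W(P,off),.04,until_force=30)
    s=get_state(); print(x,h,np.round(s['contact_force'],1),np.round(s['wrist_torque'],2))
    if h: break
else:
    for x in np.arange(-.040,-.0235,.002):
        P=np.array([*W(d,(x,-.001,0))[:2],d[2]]); h=move_l(W(P,off),.03,until_force=32)
        s=get_state(); F=-np.array(s['contact_force'][:2])@[np.cos(d[2]),np.sin(d[2])]; print(round(x,3),h,F.round(1),np.round(s['contact_force'],1))
        if h or F>26: break
s=get_state();print(s['clock'], R2(d[2]).T@(np.array(s['position'][:2])-d[:2]))
f=grab_frame('top'); home=np.array([*W(d,(-.03,0,0))[:2],d[2]])
overlay(f,[(home,BAT,(0,255,0)),(d,DOCK,(0,0,255))],'ov3',250,430,140,275,4.4)
```

```text
-0.075 True [0.4 2.  0. ] [ 0.8  -0.01  0.11]
8.1917 [-0.11755651  0.0017284 ]
```

View pics/ov3.png

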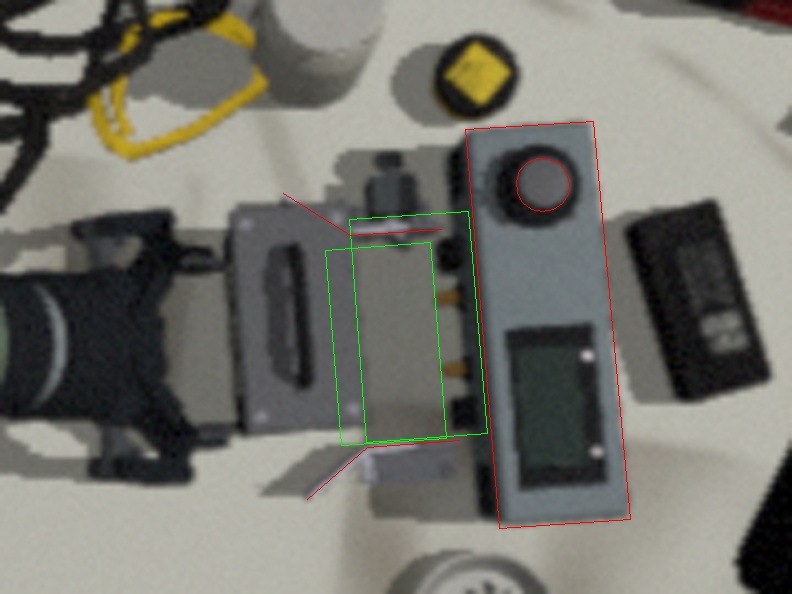

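The module's +y leading corner is resting on the +y flare, at about (320,235) in the crop. The fingers' friction keeps it from sliding sideways. I'll back off, re-seat the tool further to +y, and push along the slope of the flare.

```bash
cat > push.py <<'E'
from h import *
d=np.load('d.npy')
def go(x,y,F,v=.03):
    h=move_l(W(d,(x,y,.005)),v,rot=rv(d[2],-1),until_force=F)
    s=get_state(); f=R2(d[2]).T@np.array(s['contact_force'][:2]); p=R2(d[2]).T@(np.array(s['position'][:2])-d[:2])
    print((x,y),h,'F',f.round(1),'p',p.round(4)); return h
E
python3 - <<'E'
from push import *
go(-.130,.002,None,.08); go(-.130,.009,None,.08)
go(-.112,.009,3)
p=R2(d[2]).T@(np.array(get_state()['position'][:2])-d[:2]); x,y=p
for k in range(1,6):
    if go(x+.0026*k,y-.0022*k,30): break
else:
    for x in(-.095,-.085,-.075):
        if go(x,-.001,30): break
print(get_state()['clock'])
f=grab_frame('top'); home=np.array([*W(d,(-.03,0,0))[:2],d[2]])
overlay(f,[(home,BAT,(0,255,0)),(d,DOCK,(0,0,255))],'ov4',250,430,140,275,4.4)
E
```

```text
(-0.13, 0.002) False F [-0.2  0.6] p [-0.13    0.0021]
(-0.13, 0.009) False F [ 0.9 -0.8] p [-0.1296  0.0095]
(-0.112, 0.009) True F [ 0.1 -0.2] p [-0.1172  0.0086]
(np.float64(-0.1145566428807627), np.float64(0.006395061672402303)) False F [-2.9  1.3] p [-0.1148  0.0064]
(np.float64(-0.11195664288076271), np.float64(0.004195061672402303)) False F [-2.1  1.9] p [-0.1122  0.0043]
(np.float64(-0.1093566428807627), np.float64(0.0019950616724023033)) False F [-2.1  2.3] p [-0.1094  0.002 ]
(np.float64(-0.1067566428807627), np.float64(-0.00020493832759769723)) False F [-2.4  1.5] p [-0.1066 -0.0002]
(np.float64(-0.1041566428807627), np.float64(-0.002404938327597698)) False F [-1.7  1.6] p [-0.104  -0.0024]
(-0.095, -0.001) False F [-3.3 -0.4] p [-0.0948 -0.0015]
(-0.085, -0.001) False F [-5.4 -0.7] p [-0.0853 -0.0011]
(-0.075, -0.001) False F [-4.4 -1.8] p [-0.0751 -0.0021]
12.0333
```

View pics/ov4.png

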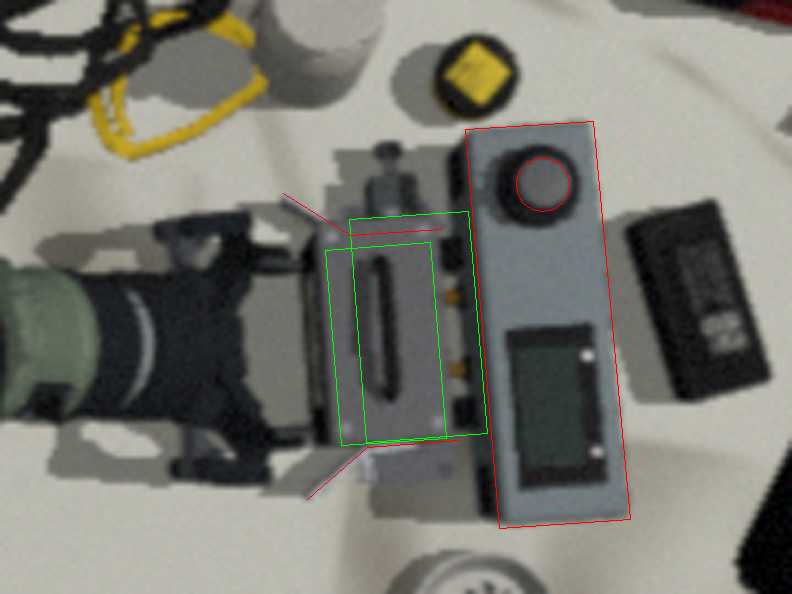

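The module is now between the rails and square, with its lid spanning (315..445, 222..440). Now I drive it home, past the catch.

Run:
```python
from push import *
for x in np.arange(-.070,-.050,.002):
    h=go(x,-.001,34)
    f=R2(d[2]).T@np.array(get_state()['contact_force'][:2])
    if h or f[0]<-27: break
print(get_state()['clock'])
f=grab_frame('top'); home=np.array([*W(d,(-.03,0,0))[:2],d[2]])
overlay(f,[(home,BAT,(0,255,0)),(d,DOCK,(0,0,255))],'ov5',250,430,140,275,4.4)
```

```text
(np.float64(-0.07), -0.001) False F [-3.9 -2.2] p [-0.0701 -0.0024]
(np.float64(-0.068), -0.001) False F [-5.6 -3. ] p [-0.0683 -0.0023]
(np.float64(-0.066), -0.001) False F [-5.  -3.5] p [-0.0663 -0.0023]
(np.float64(-0.064), -0.001) False F [-6.  -2.3] p [-0.0644 -0.0023]
(np.float64(-0.062), -0.001) False F [-5.5 -3.3] p [-0.0625 -0.0023]
(np.float64(-0.06), -0.001) False F [-6.8 -3.8] p [-0.0607 -0.0023]
(np.float64(-0.057999999999999996), -0.001) False F [-5.9 -2.5] p [-0.0587 -0.0021]
(np.float64(-0.055999999999999994), -0.001) False F [-13.8  -4.2] p [-0.0578 -0.0021]
(np.float64(-0.05399999999999999), -0.001) False F [-24.4  -5.9] p [-0.0576 -0.0021]
(np.float64(-0.05199999999999999), -0.001) False F [-32.4  -3.3] p [-0.0574 -0.0017]
14.65
```

View pics/ov5.png

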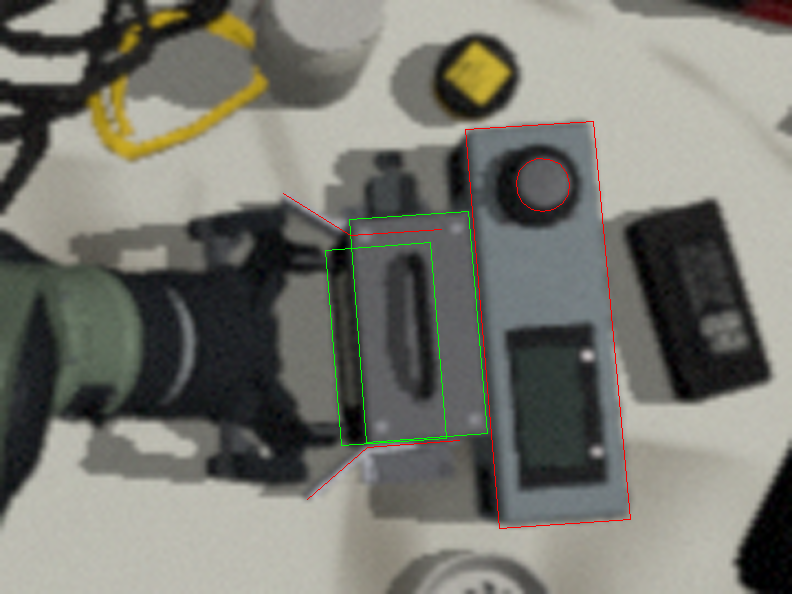

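The outline matches the home pose. The force rose sharply to 32 N at the stop, and the catch knob at (388,158) is back where it was at rest, so the catch has snapped in. Next I retreat and press the button.

Run:
```python
from push import *
move_l(W(d,(-.125,0,.005)),.1); move_l(W(d,(-.14,0,.25)),.25)
grab(20)
B=W(d,(.044,.07,.0))
B[2]=.17; movep(B,rv(d[2],-1,0))
B[2]=.105; move_l(B,.15)
f0=np.array(get_state()['contact_force']); print('pre',f0.round(2),np.round(get_state()['position'],4))
for z in np.arange(.100,.084,-.001):
    B[2]=z; h=move_l(B,.02,until_force=18); s=get_state(); F=s['contact_force'][2]-f0[2]
    print(round(z,3),h,round(s['position'][2],4),round(F,1))
    if h or F>16: break
sleep(.3)
f=grab_frame('side'); save(f,'press')
B[2]=.17; move_l(B,.1); print(get_state()['clock'])
```

```text
pre [ 0.37 -0.14  1.24] [ 0.5936 -0.2997  0.1058]
0.1 False 0.1003 -0.6
0.099 False 0.0993 0.8
0.098 False 0.0982 1.6
0.097 False 0.0971 2.0
0.096 False 0.0961 3.4
0.095 False 0.0951 2.5
0.094 False 0.0941 2.6
0.093 False 0.094 7.9
0.092 False 0.0939 13.1
0.091 False 0.0938 18.1
22.9
```

Run:
```python
from push import *
print(get_state()['finger_gap'])
a=cv2.imread('pics/press.png'); f=wrist(); g=grab_frame('side'); save(g,'after')
c=cv2.imread('pics/after.png')
z=lambda i:cv2.resize(i[205:305,240:370],None,fx=3,fy=3,interpolation=cv2.INTER_CUBIC)
w=cv2.cvtColor(f['img'],cv2.COLOR_RGB2BGR)
r=cv2.resize(w,(400,300)); m=np.vstack([np.hstack([z(a),z(c)]),np.hstack([r,np.zeros((300,380,3),'uint8')])])
cv2.imwrite('pics/mix.png',m); print(proj(f,W(d,(.044,.07,.096)))*400/560)
```

```text
0.003660388302955741
[194.86899252 159.14533225]
```

View pics/mix.png

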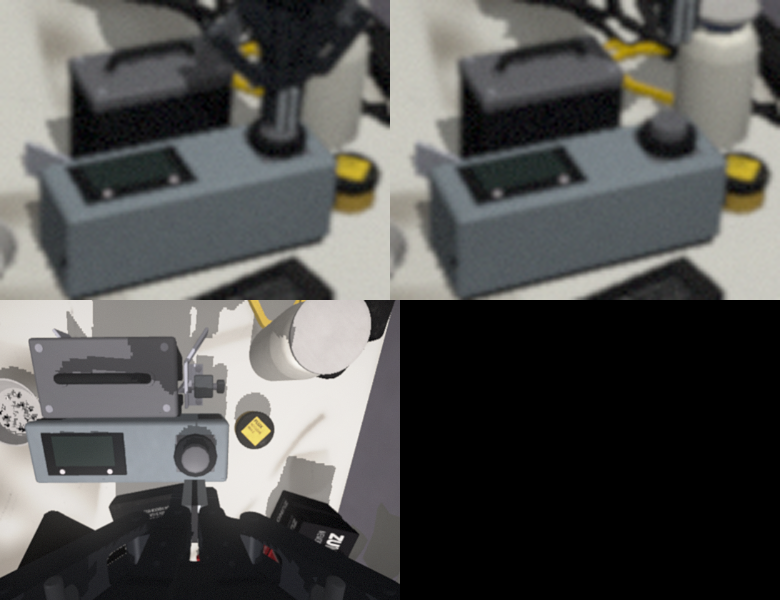

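The module sits upright and home, and the catch knob is in. The button cap is back up, standing clear of its collar. During the press it gave softly for about 6 mm (0.0997 to 0.0938 m) before a hard stop at 18 N. The bystanders have not moved, so I'm handing in.

```bash
python3 -c "
from h import *
s=get_state();move_l([s['position'][0],s['position'][1],.24],.15);print(sign_off())"
```

```text
the job is handed in; nothing more can be done
None
```

The battery module is home in the dock with the side catch snapped in, the start button was pressed fully down and released, and the job is handed in; these are judged from camera views and forces, as the joint values can't be read directly.

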